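Set and lock the bench turntable

TASK

With a fingertip, gently push the pointed arm of the turntable round until it points straight at the tall thin pin, then push the knobbed lock lever all the way over to its stop, towards the index posts, so that the setting is kept. Do not throw the lock before the arm points at the pin. Leave the angle piece standing on the turntable, and do not shift or lift the other things lying about.

Things in the scene. Friction and masses are not known exactly. Their poses are not given: they have to be found in the camera images.
- turntable (a joint): Angle (rad) of the steel disc (130 mm across, top 36 mm above the bench) and its pointed arm, on the round base plate. Anticlockwise from above is positive; 0 = arm along the plate's x axis; limits -1.6 and 1.6. Stiff: needs 0.15 N m, stays where left.
- table_center (a point): Point on the disc's vertical axis, on its top, 36 mm above the bench. Its x axis is that of the base plate (away from the robot, give or take 0.5 rad). The plate is green, round, 350 mm across, 18 mm thick, fixed to the bench.
- pointer_tip (a point): Pointed end of the disc's arm, 114 mm from the axis, 46 mm above the bench; x axis outwards along the arm. The arm is a steel bar 16 mm wide, 20 mm tall (36 to 56 mm above the bench), from 50 to 114 mm from the axis. Beyond the disc's edge (65 mm from the axis) the space beside it is free down to the base plate at 18 mm.
- tall_pin: The index post to point at: slender round steel pin 12 mm thick, 70 mm tall, with a 24 mm foot, fixed on the base plate about 155 mm from the axis. Origin: centre of its underside, 18 mm above the bench. Two squat posts stand at like distances round the far half of the plate; the three change places from run to run.
- round_stop: Squat round post, 34 mm across, 26 mm tall, fixed on the base plate; origin at the centre of its underside. Not the one to point at.
- square_stop: Squat square post, 32 by 32 mm, 26 mm tall, fixed on the base plate; origin at the centre of its underside. Not the one to point at.
- lock_lever (a joint): Angle (rad) of the dark lock lever on the base plate's right side seen from the robot, pivot vertical. 0 = fully open (slanting back towards the robot); grows anticlockwise from above, towards the index posts; its stop, fully locked, is at 1.3. Starts between 0 and 0.25. Stiff: needs 0.12 N m, stays where left.
- lever_pivot (a point): Point on the lock lever's pivot axis, 48 mm above the bench. The pivot boss is 28 mm across.
- lever_tip (a point): Centre of the lock lever's black ball knob (24 mm across), 95 mm from the pivot, 48 mm above the bench. The lever is a bar 14 mm wide, 16 mm tall (40 to 56 mm above the bench) from pivot to knob; beside it the space is free down to the base plate at 18 mm.
- angle_piece: Loose L-shaped steel workpiece, 50 by 36 mm, 40 mm tall, standing on the middle of the disc and riding round with it; origin at the centre of its underside. To be left alone.
- offcut: Loose steel rod offcut, 24 mm across, 40 mm tall, standing on the base plate on its robot side; origin at the centre of its underside. Bystander.
- nut: Loose steel ring nut, 34 mm across, 15 mm high, lying on the base plate's left side; origin at the centre of its underside. Bystander.
- flat_file: File with a wooden handle, 300 mm long, 24 mm high, lying on the bench to the left; origin under where the handle meets the blade, x axis along the blade. Bystander.
- short_file: File with a wooden handle, 250 mm long, 24 mm high, lying on the bench to the right; origin as for the other file. Bystander.
- hammer: Hammer lying on the bench to the right. Bystander.
- wrench: Wrench lying on the bench to the right, near the robot. Bystander.
- bench_brush: Bench brush lying on the bench, far left. Bystander.

How it is judged:
On the way, in this order (a step that is already met when the one before it is completed fails the run):
1. the arm points at the tall thin pin, lock still open (y of tall_pin in the frame of pointer_tip between -0.012 and 0.012 m and x of tall_pin in the frame of pointer_tip above 0 m and velocity of joint turntable between -0.05 and 0.05 rad/s and velocity of joint lock_lever between -0.05 and 0.05 rad/s and value of joint lock_lever below 0.5 rad), for 0.3 s.
2. the lock lever is at its stop (value of joint lock_lever above 1.18 rad), for 0.2 s.
At the end, for the whole second after the job is handed in: The line along the pointed arm passes within 12 mm of the tall pin's axis (the arm pointing towards it), the lock lever is within 0.12 rad of its stop, both at rest, and the angle piece still stands on the middle of the disc (within 20 mm of the axis) (y of tall_pin in the frame of pointer_tip between -0.012 and 0.012 m and x of tall_pin in the frame of pointer_tip above 0 m and value of joint lock_lever above 1.18 rad and velocity of joint turntable between -0.05 and 0.05 rad/s and velocity of joint lock_lever between -0.05 and 0.05 rad/s and not (horizontal distance between angle_piece and table_center above 0.02 m or height (world z) of angle_piece above 0.048 m or angle between angle_piece's own z axis and vertical above 0.3 rad)); the robot touches nothing.
It fails at once if the lock lever is thrown while the arm does not point at the tall pin (value of joint lock_lever above 0.6 rad and not (y of tall_pin in the frame of pointer_tip between -0.012 and 0.012 m and x of tall_pin in the frame of pointer_tip above 0 m)).
It fails at once if the arm or the lever is squeezed or shoved with more than 35 N (contact force between the fingers and turntable above 35 N or contact force between the fingers and lock_lever above 35 N).
It fails at once if the angle piece is lifted, tipped or pushed off the middle of the turntable (horizontal distance between angle_piece and table_center above 0.02 m or height (world z) of angle_piece above 0.048 m or angle between angle_piece's own z axis and vertical above 0.3 rad).
It fails at once if a bystander is shifted more than 30 mm or lifted (distance of any of offcut, nut, flat_file, short_file, hammer, wrench, bench_brush from where it was at the start of the episode above 0.03 m).
It also fails if it takes over 58 s, if anything falls off the work surface, if the arm or the gripper's body presses on something with over 40 N, if the wrist force passes 120 N, or if a joint passes its speed limit or range.

ROBOT

A 7-joint arm with a two-finger parallel gripper is mounted at the origin on the work surface. World frame = base frame: x ahead of the robot, y to its left, z up, the work surface at z = 0. Lengths are in m, angles in rad, forces in N, time in s.
With the tool pointing down it reaches from about 0.425 to 0.875 m from the base axis. Payload 8.4 kg.
Tool frame: the origin (TCP) lies midway between the tips of the shut fingers; the grasp point (between the pads) lies env.tcp_to_grasp behind it (env.tcp_to_grasp is the distance from the TCP to the grasp point, in m); x points along the fingers, y is the direction in which the jaws open and shut, and the axes are right-handed (so a half turn about x gives the same grasp; the last joint's range is limited). The gripper opens to 87 mm and grips with 3 to 60 N. Pads are 19 mm wide; open, the fingers measure 117 mm over their backs; the gripper's body (75 mm by 190 mm) begins 51 mm behind the grasp point.
Start: joints at [-1.436, 0.333, 0.04, 1.465, -0.013, 1.343, -0.059], TCP at [0.151, 0.632, 0.223] pointing down, gripper open.
Joint ranges: [-2.58, 2.58], [-0.38, 2.09], [-1.3, 1.39], [0.25, 2.4], [-1.5, 4.64], [0.08, 2.09], [-2.65, 2.65]. Speed limits (rad/s): [2.22, 2.22, 2.79, 2.79, 3.14, 3.14, 3.14].

INTERFACE

Orientations are given as a unit quaternion [w, x, y, z].
In Python, from workcell import status, snapshot, ticket, env gives the robot as it stands.
- The arm moves only by the tool arm_command, never from a script. Its argument "commands" is a list of rows, each an object with "translation": the shift along the world's x, y, z in units of 40 mm (1.0 is 40 mm), a list of three; "dr": the turn, a rotation vector about the world's x, y, z in units of 6 degrees (1.0 is 6 degrees), a list of three; "jaw": the closure, from 0 (fully open) to 1 (shut). A call has 1 to 10 rows; each row is the pose to reach, as a shift and turn from the pose commanded when the call began; what a row does not reach only later rows make up. A row lasts 1/10 s, in which the tool goes at most 50 mm and 8.59 degrees, less where a joint would pass 70% of its speed; a pose out of reach is approached as far as the arm can. A call with a gripper value outside its range is refused whole. The fingers move at their own pace and stop on an object; "newtons" is the grip in N (left out, the last holds). Time passes only in rows, so rows that repeat a pose let the fingers close. It gives the time, the measured TCP pose, the force and the opening at its end, in the units of the state.
- status.read_state(): the state, without advancing time (a new reading comes with each control period).
- snapshot(name): name is "side" or "top" or "wrist"; returns a dict with "image" (384x512x3 uint8, red, green, blue), "z_map" (384x512 float32, m along the optical axis (not along the pixel's ray), 0 where there is no reading), "fov_y" (degrees; the focal length in pixels is half the picture's height over the tangent of half this angle, whatever the lens; pixels are square), "cx", "cy" (the principal point, pixels), "world_to_cam" (4x4, takes a point from world to camera coordinates). Camera axes: x right, y down, z forward; pixel columns grow to the right and rows downward; lengths in m; the calibration is good to about 2 mm. The wrist camera is an equidistant fisheye: a pixel r from the principal point sees the ray r / f radians off the axis. A picture is of the moment at which its call begins.
- ticket.finish_job(): hands the job in, once; it reports no verdict.
The state is a dict: "time_s": time; "qpos": joint angles; "qd": joint speeds; "joint_torque": joint torques, N m; "position": TCP position; "ee_rot": TCP orientation; "force": force on the tool from outside, world axes, zero at the start; "ft_torque": the same for the moment, N m; "grip_width": finger opening in m.
Only numpy, scipy, OpenCV 4.12 (cv2) and the standard library are available. Lean on these libraries where they do the work, as an engineer would, in place of code of your own. Each camera call takes 0.05 s, during which the arm holds its last target.

## Working session

There is one attempt and no reset: what is moved stays moved. The work goes in short steps, Python scripts to look and compute and a tool call to move; the robot and the scene stay as the last step left them, time stands still between calls to the robot, and variables do not carry over. Pictures are saved under pics/ and viewed, and the job is handed in when it is done.

Besides the shell and the picture viewer there is one more tool, called after "Emit:" as name(argument=value, ...), one argument or row to a line, values as JSON. arm_command: Moves the arm, as the interface text tells. Its arguments: {"type":"object","properties":{"commands":{"type":"array","items":{"type":"object","properties":{"translation":{"type":"array","items":{"type":"number"}},"dr":{"type":"array","items":{"type":"number"}},"jaw":{"type":"number"}}}},"newtons":{"type":"number"}},"required":["commands"]}

```bash
mkdir -p pics; ls
python3 - <<'E'
from workcell import status, snapshot, env
import cv2,numpy as np
print(status.read_state()); print(env.tcp_to_grasp)
for n in("top","side"):
    s=snapshot(n); cv2.imwrite(f"pics/{n}0.png",s["image"][:,:,::-1]); np.savez(f"{n}0.npz",**s)
    print(n,s["fov_y"],s["cx"],s["cy"],s["world_to_cam"].round(3).tolist())
E
```

```text
pics
{'time_s': 0.0, 'qpos': array([-1.43620248,  0.33389975,  0.03987166,  1.46628729, -0.01336765,
        1.34328063, -0.0585188 ]), 'qd': array([ 0.00070089, -0.00025095, -0.00045883,  0.00010155, -0.00079046,
       -0.0007743 , -0.00174881]), 'joint_torque': array([ 1.33840069e-03, -6.56350279e+01,  1.33614387e+00, -4.03789973e+01,
       -5.96016878e-02,  4.50684945e-02,  1.57547952e-04]), 'position': array([0.15051555, 0.63184963, 0.22165862]), 'ee_rot': array([ 0.70226263,  0.08191105,  0.70229672, -0.08304874]), 'force': array([-0.09543407, -0.29972358,  0.36313952]), 'ft_torque': array([ 0.03789215,  0.03094962, -0.00154352]), 'grip_width': 0.08678989810394083}
0.0187
top 52.85795351032487 255.12198654837158 191.21225378201328 [[-0.013, -1.0, -0.019, -0.038], [-0.991, 0.016, -0.133, 0.525], [0.134, 0.017, -0.991, 1.363], [0.0, 0.0, 0.0, 1.0]]
side 44.52201379553878 248.99229114565452 189.52671355393653 [[0.957, -0.29, -0.015, -0.539], [-0.17, -0.516, -0.84, 0.103], [0.236, 0.806, -0.543, 1.282], [0.0, 0.0, 0.0, 1.0]]
```

View pics/top0.png

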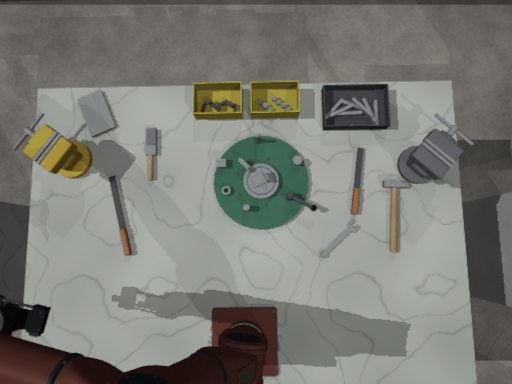

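View pics/side0.png

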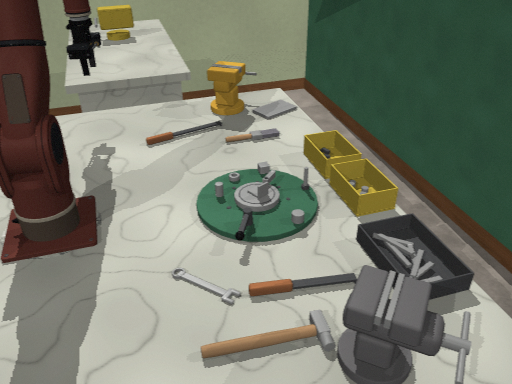

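```bash
cat > h.py <<'E'
import numpy as np,cv2
def load(n): return dict(np.load(n))
def f(s): return s["image"].shape[0]/2/np.tan(np.radians(float(s["fov_y"]))/2)
def cast(s,u,v,z):
    F=f(s);T=np.linalg.inv(s["world_to_cam"]);d=T[:3,:3]@np.array([(u-s["cx"])/F,(v-s["cy"])/F,1]);o=T[:3,3]
    return (o+d*(z-o[2])/d[2])
def proj(s,p):
    q=s["world_to_cam"]@np.append(p,1);F=f(s);return np.array([s["cx"]+F*q[0]/q[2],s["cy"]+F*q[1]/q[2]])
def cloud(s):
    F=f(s);z=s["z_map"];v,u=np.mgrid[:z.shape[0],:z.shape[1]]
    P=np.stack([(u-s["cx"])/F*z,(v-s["cy"])/F*z,z],-1);T=np.linalg.inv(s["world_to_cam"])
    W=P@T[:3,:3].T+T[:3,3];W[z==0]=np.nan;return W
E
python3 - <<'E'
from h import *
for n,(u0,u1,v0,v1) in {"top":(205,320,125,240),"side":(185,330,145,255)}.items():
    s=load(n+"0.npz");im=s["image"][v0:v1,u0:u1,::-1]
    k=6 if n=="top" else 5
    cv2.imwrite(f"pics/{n}z.png",cv2.resize(im,None,fx=k if n=='side' else 5.2,fy=k if n=='side' else 5.2,interpolation=cv2.INTER_CUBIC))
    hsv=cv2.cvtColor(s["image"],cv2.COLOR_RGB2HSV)
    m=((hsv[...,0]>60)&(hsv[...,0]<90)&(hsv[...,1]>90)).astype(np.uint8)
    if n=="side": m[:130]=0
    m[:, :180]=0; m[:,330:]=0
    c=max(cv2.findContours(m,0,1)[0],key=cv2.contourArea); hull=cv2.convexHull(c)[:,0]
    P=np.array([cast(s,u,v,.018)[:2] for u,v in hull]); 
    A=np.c_[2*P,np.ones(len(P))];x=np.linalg.lstsq(A,(P**2).sum(1),rcond=None)[0]
    print(n,"plate",x[:2],np.sqrt(x[2]+x[:2]@x[:2]))
    W=cloud(s);c0=x[:2]; r=np.hypot(*(W[...,:2]-c0).transpose(2,0,1))
    for lo,hi in((.018,.15),):
        mm=((r<.2)&(W[...,2]>.026)).astype(np.uint8)
        k,l,st,ce=cv2.connectedComponentsWithStats(mm)
        for i in range(1,k):
            if st[i,4]>4:
                p=W[l==i];print(ce[i].round(1),st[i,4],p.mean(0).round(3),"zmax",p[:,2].max().round(3))
E
```

```text
top plate [ 0.5635514  -0.06626532] 0.17102615268107535
[257.3 138.9] 37 [ 0.714 -0.056  0.052] zmax 0.095
[297.  160.4] 75 [ 0.634 -0.2    0.043] zmax 0.052
[222. 163.] 81 [0.629 0.073 0.044] zmax 0.051
[259.9 179.8] 1053 [ 0.565 -0.064  0.04 ] zmax 0.083
[226.2 190.3] 53 [0.53  0.059 0.034] zmax 0.04
[296.7 199.4] 140 [ 0.49  -0.193  0.055] zmax 0.066
[246.5 207.4] 37 [ 0.464 -0.015  0.057] zmax 0.064
side plate [ 0.57772272 -0.08519583] 0.16252190934253177
[255.9 195.1] 1433 [ 0.561 -0.08   0.042] zmax 0.077
[304.8 177.8] 95 [ 0.718 -0.058  0.053] zmax 0.089
[233.1 175.5] 59 [0.531 0.058 0.031] zmax 0.035
[218.3 187.5] 96 [ 0.466 -0.019  0.047] zmax 0.06
[296.9 214.8] 136 [ 0.635 -0.204  0.039] zmax 0.047
```

View pics/topz.png

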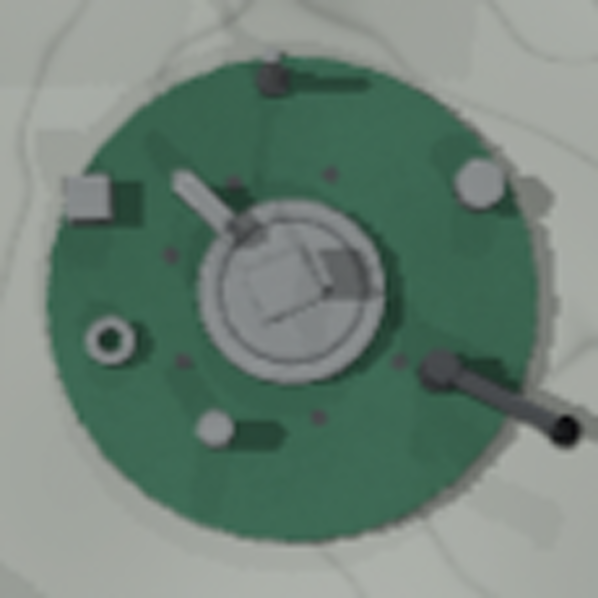

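View pics/sidez.png

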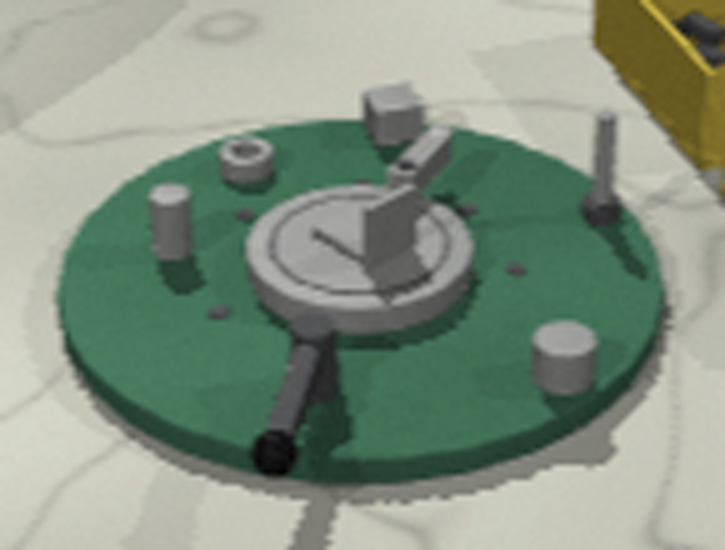

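Run:
```python
from h import *
s=load("top0.npz")
def Z(x,y,z,k=5.2,o=(205,125)): return cast(s,o[0]+(x+.5)/k-.5,o[1]+(y+.5)/k-.5,z)
c=Z(291.5,291,.036)
print("c",c, "edges",[Z(x,y,.036)[:2].round(4) for x,y in((199,291),(384,291),(291,199),(291,383))])
for n,x,y,z in(("tip",178,173,.056),("armroot",240,230,.056),("pinfoot",272,80,.022),("pintop",277,57,.088),("pivot",440,370,.056),("knob",566,431,.05),("nut",110,341,.033),("offcut",214,428,.058),("square",88,197,.044),("round",480,184,.044)):
    p=Z(x,y,z);d=p-c;print(n,p.round(4),np.hypot(*d[:2]).round(4),np.arctan2(d[1],d[0]).round(3))
t=load("side0.npz")
def S(x,y,z): return cast(t,185+(x+.5)/5-.5,145+(y+.5)/5-.5,z)
c2=S(360,247,.036);print("side c",c2)
for n,x,y,z in(("pinfoot",600,212,.02),("pintop",606,116,.088),("pivot",312,325,.056),("knob",274,452,.048),("tip",440,135,.056)):
    p=S(x,y,z);d=p-c2;print(n,p.round(4),np.hypot(*d[:2]).round(4),np.arctan2(d[1],d[0]).round(3))
```

```text
c [ 0.56322801 -0.06645099  0.036     ] edges [array([ 0.5643, -0.0019]), array([ 0.5622, -0.1309]), array([ 0.6286, -0.0671]), array([ 0.4986, -0.0651])]
tip [0.6442 0.011  0.056 ] 0.112 0.763
armroot [ 0.6032 -0.0316  0.056 ] 0.0531 0.717
pinfoot [ 0.7185 -0.0548  0.022 ] 0.1557 0.075
pintop [ 0.7166 -0.0591  0.088 ] 0.1536 0.048
pivot [ 0.5037 -0.1671  0.056 ] 0.1169 -2.105
knob [ 0.4612 -0.2523  0.05  ] 0.2121 -2.073
nut [0.5304 0.0608 0.033 ] 0.1314 1.823
offcut [ 0.466  -0.0123  0.058 ] 0.1113 2.633
square [0.6308 0.0749 0.044 ] 0.1566 1.125
round [ 0.6354 -0.1991  0.044 ] 0.151 -1.072
side c [ 0.56540324 -0.07050221  0.036     ]
pinfoot [ 0.7198 -0.056   0.02  ] 0.1551 0.094
pintop [ 0.7186 -0.0591  0.088 ] 0.1537 0.074
pivot [ 0.5095 -0.1628  0.056 ] 0.1079 -2.115
knob [ 0.4635 -0.2503  0.048 ] 0.2067 -2.086
tip [0.6387 0.0015 0.056 ] 0.1028 0.777
```

Emit:
arm_command(
  commands=[
    {"translation":[0.7,-0.9,0],"dr":[0,0,-0.3],"jaw":1},
    {"translation":[1.4,-1.8,0],"dr":[0,0,-0.6],"jaw":1},
    {"translation":[2.1,-2.7,0],"dr":[0,0,-0.9],"jaw":1},
    {"translation":[2.8,-3.6,0],"dr":[0,0,-1.2],"jaw":1},
    {"translation":[3.5,-4.5,0],"dr":[0,0,-1.5],"jaw":1},
    {"translation":[4.2,-5.4,0],"dr":[0,0,-1.9],"jaw":1},
    {"translation":[4.9,-6.3,0],"dr":[0,0,-2.3],"jaw":1},
    {"translation":[5.5,-7.2,0],"dr":[0,0,-2.6],"jaw":1},
    {"translation":[6.0,-8.0,0],"dr":[0,0,-2.8],"jaw":1},
    {"translation":[6.0,-8.0,0],"dr":[0,0,-2.8],"jaw":1},
  ],
)

```text
time_s: 1.1
position: [0.3937, 0.3072, 0.2226]
ee_rot: [0.682, 0.187, 0.682, -0.187]
force: [0.4, 0.3, 0.0]
grip_width: 0.0152
```

Emit:
arm_command(
  commands=[
    {"translation":[0.7,-0.9,0],"dr":[0,0,-0.3],"jaw":1},
    {"translation":[1.4,-1.8,0],"dr":[0,0,-0.6],"jaw":1},
    {"translation":[2.1,-2.7,0],"dr":[0,0,-0.9],"jaw":1},
    {"translation":[2.8,-3.6,-0.4],"dr":[0,0,-1.2],"jaw":1},
    {"translation":[3.5,-4.5,-0.8],"dr":[0,0,-1.5],"jaw":1},
    {"translation":[4.2,-5.4,-1.2],"dr":[0,0,-1.9],"jaw":1},
    {"translation":[4.9,-6.3,-1.6],"dr":[0,0,-2.3],"jaw":1},
    {"translation":[5.45,-7.2,-2],"dr":[0,0,-2.8],"jaw":1},
    {"translation":[5.45,-7.2,-2],"dr":[0,0,-2.8],"jaw":1},
    {"translation":[5.45,-7.2,-2],"dr":[0,0,-2.8],"jaw":1},
  ],
)

```text
time_s: 2.1
position: [0.6083, 0.0238, 0.1415]
ee_rot: [0.648, 0.282, 0.649, -0.283]
force: [0.6, 0.5, -0.7]
grip_width: 0.0002
```

```bash
cat > look.py <<'E'
from workcell import status, snapshot
from h import *
import sys
from scipy.spatial.transform import Rotation as R
tag=sys.argv[1]
st=status.read_state();q=st["ee_rot"];M=R.from_quat([*q[1:],q[0]]).as_matrix()
print(st["time_s"],st["position"].round(4),"jawyaw",np.arctan2(M[1,1],M[0,1]).round(3),"xax",M[:,0].round(3),"F",st["force"].round(2),"q",st["qpos"].round(2),st["grip_width"].round(4))
ims=[]
for n,(u0,u1,v0,v1) in {"top":(200,330,125,240),"side":(180,330,125,255)}.items():
    s=snapshot(n);np.savez(f"{n}_{tag}.npz",**s);im=s["image"][v0:v1,u0:u1,::-1]
    cv2.imwrite(f"pics/{n}_{tag}.png",cv2.resize(im,None,fx=4.5,fy=4.5,interpolation=cv2.INTER_CUBIC))
E
python3 look.py a
```

```text
Traceback (most recent call last):
  File "look.py", line 7, in <module>
    print(st["time_s"],st["position"].round(4),"jawyaw",np.arctan2(M[1,1],M[0,1]).round(3),"xax",M[:,0].round(3),"F",st["force"].round(2),"q",st["qpos"].round(2),st["grip_width"].round(4))
                                                                                                                                                                  ^^^^^^^^^^^^^^^^^^^^^^
AttributeError: 'float' object has no attribute 'round'
```

```bash
sed -i 's/st\["grip_width"\].round(4)/round(st["grip_width"],4)/' look.py; python3 look.py a
```

```text
2.1 [0.6083 0.0238 0.1415] jawyaw 0.749 xax [-0.002 -0.001 -1.   ] F [ 0.57  0.5  -0.68] q [-0.61  0.34  0.62  1.7  -0.21  1.17  0.81] 0.0002
```

View pics/side_a.png

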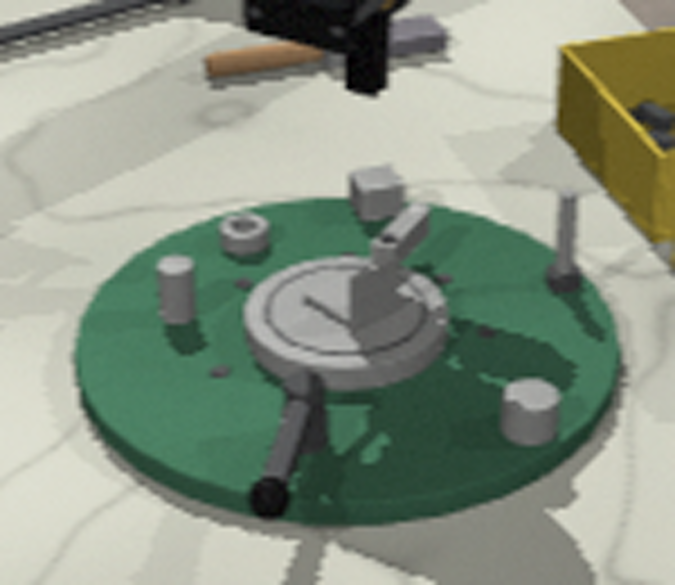

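View pics/top_a.png

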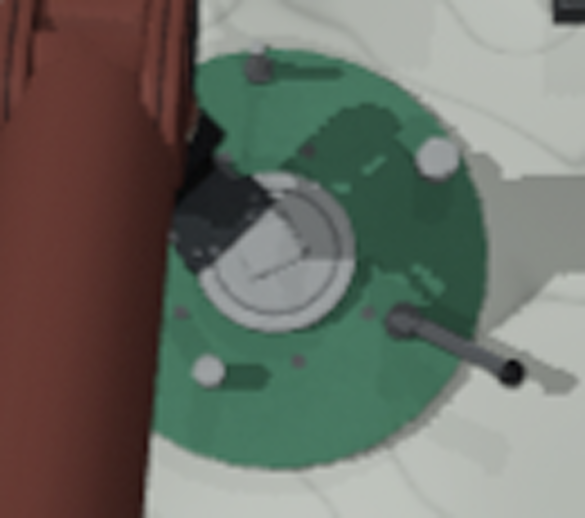

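Emit:
arm_command(
  commands=[
    {"translation":[0,0,-0.9],"dr":[0,0,0],"jaw":1},
    {"translation":[0,0,-1.7],"dr":[0,0,0],"jaw":1},
    {"translation":[0,0,-2.2],"dr":[0,0,0],"jaw":1},
    {"translation":[0,0,-2.5],"dr":[0,0,0],"jaw":1},
    {"translation":[0,0,-2.5],"dr":[0,0,0],"jaw":1},
  ],
)

```text
time_s: 2.7
position: [0.6077, 0.0258, 0.0417]
ee_rot: [0.648, 0.281, 0.649, -0.281]
force: [-0.5, 0.3, 0.6]
grip_width: 0.0004
```

```bash
python3 look.py b
python3 - <<'E'
import numpy as np
c=np.array([.5632,-.067])
P=lambda a,r,h:c+np.array([r*np.cos(a)-h*np.sin(a),r*np.sin(a)+h*np.cos(a)])
p0=np.array([.6083,.0238])
for a,h in((.75,.0175),(.6,.0175),(.45,.0175),(.3,.0175),(.2,.0175),(.13,.0175),(.065,.0175)): print(a,((P(a,.095,h)-p0)/.04).round(2),((a-.749)/np.radians(6)).round(2))
E
```

```text
2.7 [0.6077 0.0258 0.0417] jawyaw 0.753 xax [-0.002  0.    -1.   ] F [-0.47  0.33  0.59] q [-0.57  0.45  0.57  1.78 -0.29  0.99  0.87] 0.0004
0.75 [ 0.31 -0.33] 0.01
0.6 [ 0.59 -0.57] -1.42
0.45 [ 0.82 -0.84] -2.86
0.3 [ 1.01 -1.15] -4.29
0.2 [ 1.11 -1.37] -5.24
0.13 [ 1.17 -1.53] -5.91
0.065 [ 1.21 -1.68] -6.53
```

View pics/side_b.png

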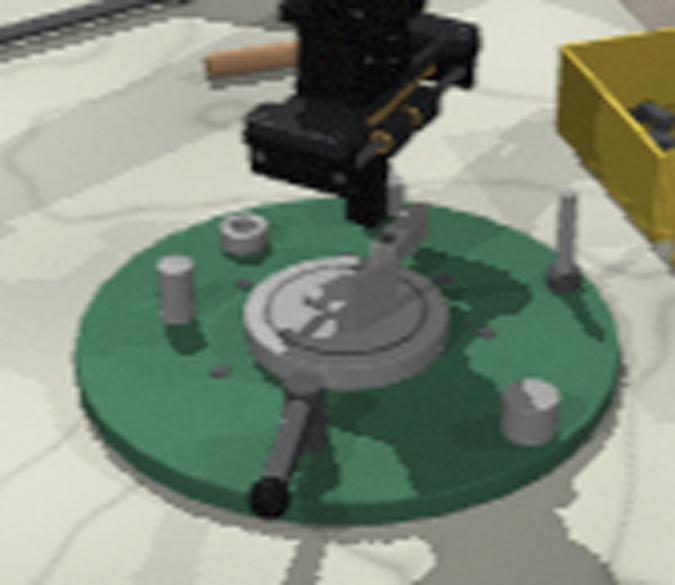

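Emit:
arm_command(
  commands=[
    {"translation":[0.15,-0.16,0],"dr":[0,0,0],"jaw":1},
    {"translation":[0.31,-0.33,0],"dr":[0,0,0],"jaw":1},
    {"translation":[0.4,-0.41,0],"dr":[0,0,-0.5],"jaw":1},
    {"translation":[0.5,-0.49,0],"dr":[0,0,-1],"jaw":1},
    {"translation":[0.59,-0.57,0],"dr":[0,0,-1.4],"jaw":1},
    {"translation":[0.67,-0.66,0],"dr":[0,0,-1.9],"jaw":1},
    {"translation":[0.75,-0.75,0],"dr":[0,0,-2.4],"jaw":1},
    {"translation":[0.82,-0.84,0],"dr":[0,0,-2.9],"jaw":1},
    {"translation":[0.89,-0.94,0],"dr":[0,0,-3.3],"jaw":1},
    {"translation":[0.89,-0.94,0],"dr":[0,0,-3.3],"jaw":1},
  ],
)

```text
time_s: 3.8
position: [0.6451, -0.0146, 0.043]
ee_rot: [0.59, 0.39, 0.589, -0.39]
force: [0.1, -0.4, 0.4]
grip_width: 0.0004
```

```bash
python3 look.py c
```

```text
3.8 [ 0.6451 -0.0146  0.043 ] jawyaw 0.403 xax [ 0.001 -0.001 -1.   ] F [ 0.12 -0.44  0.43] q [-0.53  0.54  0.65  1.69 -0.37  1.03  0.64] 0.0004
```

View pics/side_c.png

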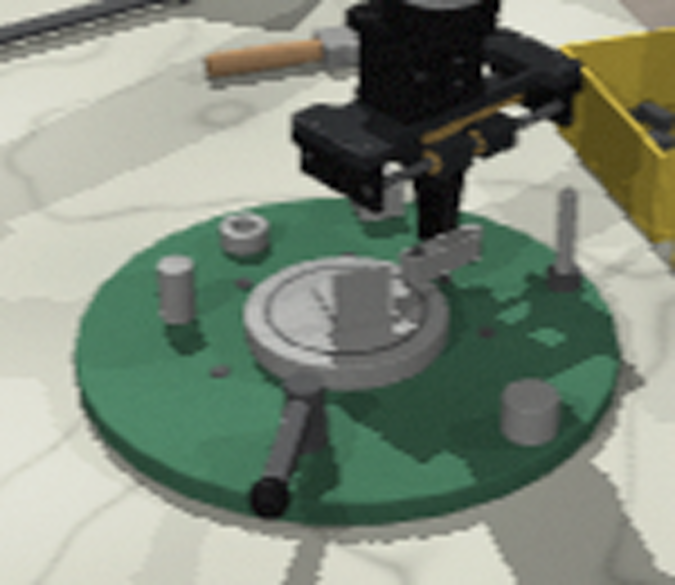

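View pics/top_c.png

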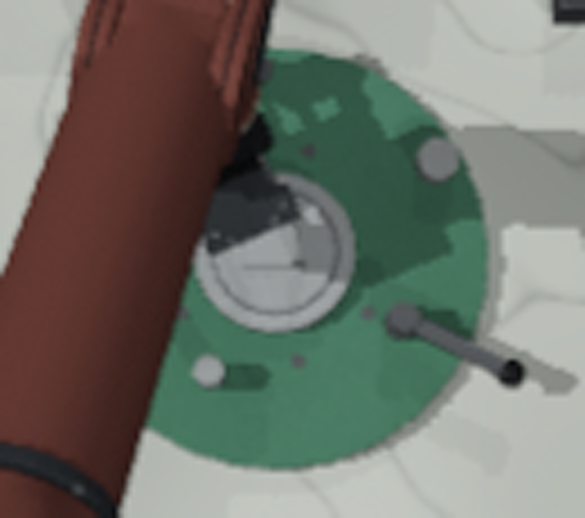

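Emit:
arm_command(
  commands=[
    {"translation":[0.06,-0.1,0],"dr":[0,0,-0.5],"jaw":1},
    {"translation":[0.12,-0.21,0],"dr":[0,0,-1],"jaw":1},
    {"translation":[0.17,-0.32,0],"dr":[0,0,-1.5],"jaw":1},
    {"translation":[0.22,-0.43,0],"dr":[0,0,-2],"jaw":1},
    {"translation":[0.25,-0.51,0],"dr":[0,0,-2.3],"jaw":1},
    {"translation":[0.28,-0.59,0],"dr":[0,0,-2.6],"jaw":1},
    {"translation":[0.28,-0.59,0],"dr":[0,0,-2.6],"jaw":1},
  ],
)

```text
time_s: 4.6
position: [0.6555, -0.0374, 0.0426]
ee_rot: [0.532, 0.466, 0.532, -0.466]
force: [-0.1, -0.4, 0.6]
grip_width: 0.0009
```

```bash
python3 look.py d
```

```text
4.6 [ 0.6555 -0.0374  0.0426] jawyaw 0.132 xax [ 0. -0. -1.] F [-0.11 -0.38  0.56] q [-0.53  0.58  0.7   1.66 -0.42  1.05  0.44] 0.0009
```

View pics/side_d.png

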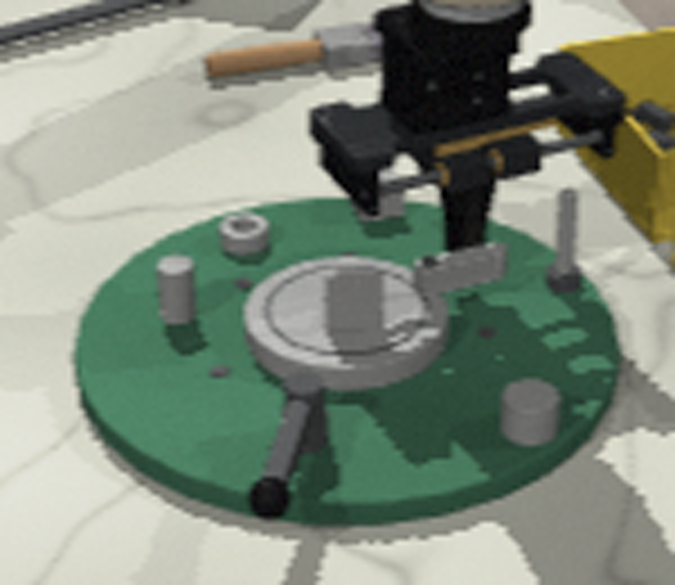

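View pics/top_d.png

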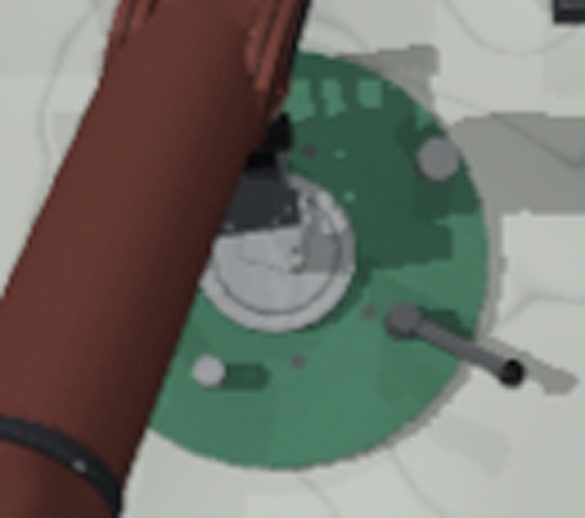

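Run:
```python
from h import *
s=load("side_d.npz")
S=lambda x,y,z: cast(s,180+(x+.5)/4.5-.5,125+(y+.5)/4.5-.5,z)
c=np.array([.5645,-.0685,0])
for n,x,y,z in(("tip",503,247,.056),("pinfoot",565,279,.022),("pintop",569,192,.088),("disc",345,315,.036)):
    p=S(x,y,z);d=p-c;print(n,p.round(4),np.hypot(*d[:2]).round(4),np.arctan2(d[1],d[0]).round(3))
im=s["image"][165:205,260:320,::-1];cv2.imwrite("pics/sd.png",cv2.resize(im,None,fx=12,fy=12,interpolation=cv2.INTER_CUBIC))
```

```text
tip [ 0.6757 -0.0581  0.056 ] 0.1116 0.094
pinfoot [ 0.7209 -0.0574  0.022 ] 0.1568 0.071
pintop [ 0.7205 -0.0565  0.088 ] 0.1565 0.077
disc [ 0.5636 -0.0732  0.036 ] 0.0048 -1.764
```

View pics/sd.png

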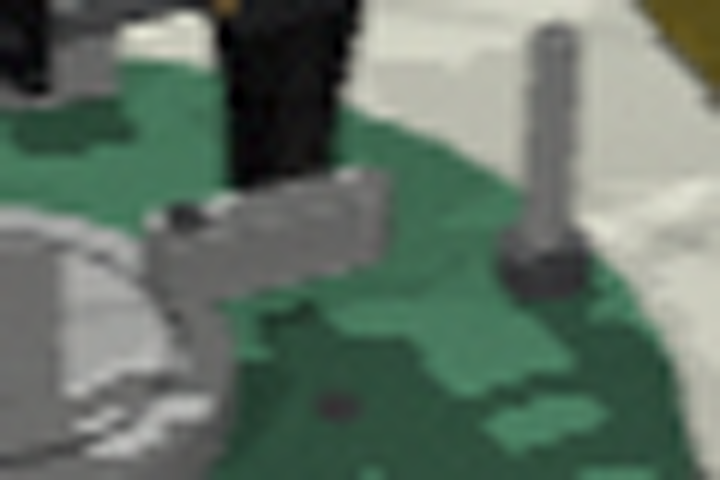

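Emit:
arm_command(
  commands=[
    {"translation":[0.01,-0.05,0],"dr":[0,0,-0.2],"jaw":1},
    {"translation":[0.02,-0.09,0],"dr":[0,0,-0.4],"jaw":1},
    {"translation":[0.02,-0.09,0],"dr":[0,0,-0.4],"jaw":1},
    {"translation":[0.0,0.4,0],"dr":[0,0,-0.4],"jaw":1},
    {"translation":[0,0.4,1],"dr":[0,0,-0.4],"jaw":1},
    {"translation":[0,0.4,2],"dr":[0,0,-0.4],"jaw":1},
    {"translation":[-0.3,1.4,2.5],"dr":[0,0,-0.4],"jaw":1},
    {"translation":[-1,2.5,2.5],"dr":[0,0,-0.4],"jaw":1},
    {"translation":[-1.5,3.5,2.5],"dr":[0,0,-0.4],"jaw":1},
    {"translation":[-2,4.5,2.5],"dr":[0,0,-0.4],"jaw":1},
  ],
)

```text
time_s: 5.7
position: [0.5744, 0.1443, 0.1428]
ee_rot: [0.522, 0.477, 0.522, -0.477]
force: [0.9, 0.3, -0.8]
grip_width: 0.0004
```

```bash
python3 look.py e
```

```text
5.7 [0.5744 0.1443 0.1428] jawyaw 0.091 xax [ 0.  0. -1.] F [ 0.93  0.29 -0.78] q [-0.95  0.33  0.77  1.74 -0.25  1.17 -0.02] 0.0004
```

View pics/top_e.png

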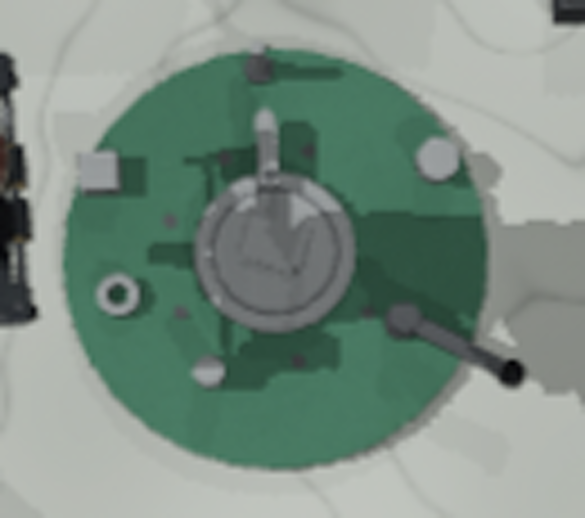

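View pics/side_e.png

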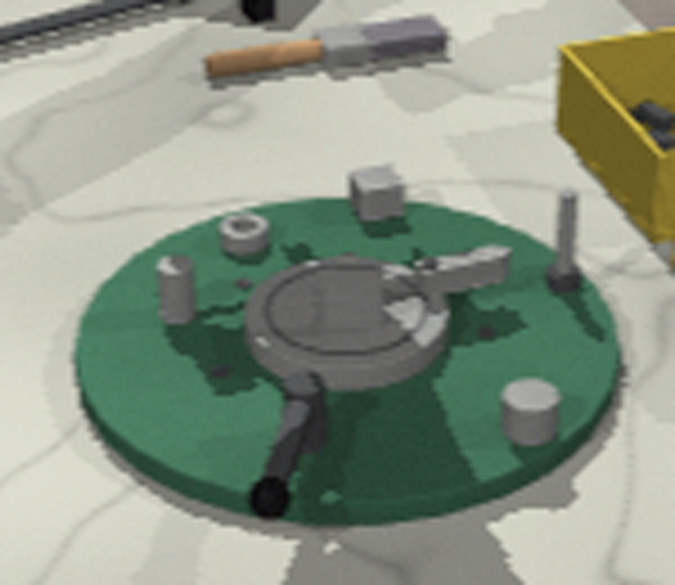

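Run:
```python
from h import *
s=load("top_e.npz")
im=s["image"][130:190,225:305,::-1];cv2.imwrite("pics/te.png",cv2.resize(im,None,fx=9,fy=9,interpolation=cv2.INTER_CUBIC))
S=lambda x,y,z: cast(s,200+(x+.5)/4.5-.5,125+(y+.5)/4.5-.5,z)
c=S(275,252,.036);print(c)
for n,x,y,z in(("tip",264,108,.056),("root",269,176,.056),("pinfoot",258,68,.022),("pintop",261,50,.088)):
    p=S(x,y,z);d=p-c;print(n,p.round(4),np.hypot(*d[:2]).round(4),np.arctan2(d[1],d[0]).round(3))
```

```text
[ 0.56302772 -0.06669609  0.036     ]
tip [ 0.6771 -0.0597  0.056 ] 0.1143 0.062
root [ 0.6214 -0.0629  0.056 ] 0.0585 0.066
pinfoot [ 0.7195 -0.0549  0.022 ] 0.1569 0.075
pintop [ 0.716  -0.0582  0.088 ] 0.1533 0.056
```

View pics/te.png

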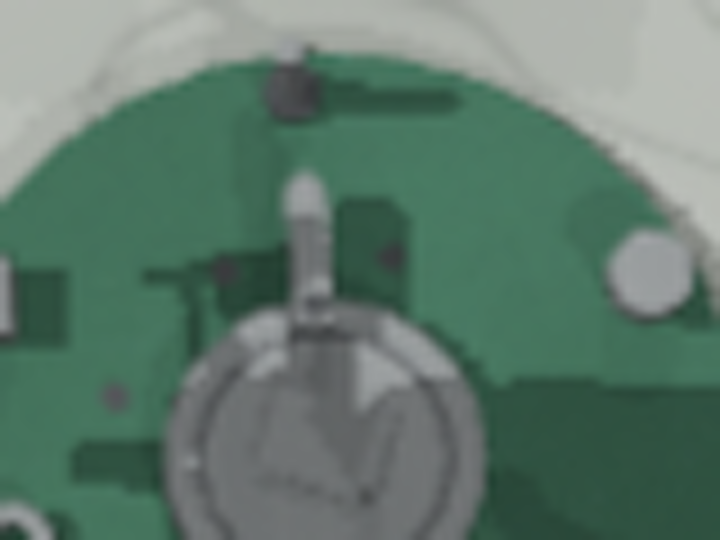

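Emit:
arm_command(
  commands=[
    {"translation":[-0.4,-1.1,0],"dr":[0,0,-0.7],"jaw":1},
    {"translation":[-0.8,-2.2,0],"dr":[0,0,-1.4],"jaw":1},
    {"translation":[-1.2,-3.3,0],"dr":[0,0,-2],"jaw":1},
    {"translation":[-1.6,-4.4,0],"dr":[0,0,-2.6],"jaw":1},
    {"translation":[-2,-5.5,0],"dr":[0,0,-3.2],"jaw":1},
    {"translation":[-2.4,-6.6,0],"dr":[0,0,-3.9],"jaw":1},
    {"translation":[-2.8,-7.7,0],"dr":[0,0,-4.6],"jaw":1},
    {"translation":[-3.28,-8.9,0],"dr":[0,0,-5.3],"jaw":1},
    {"translation":[-3.28,-8.9,0],"dr":[0,0,-5.3],"jaw":1},
    {"translation":[-3.28,-8.9,0],"dr":[0,0,-5.3],"jaw":1},
  ],
)

```text
time_s: 6.8
position: [0.4433, -0.2148, 0.1427]
ee_rot: [0.371, 0.602, 0.37, -0.602]
force: [1.7, -0.3, 0.4]
grip_width: 0.0006
```

```bash
python3 look.py f
```

```text
6.8 [ 0.4433 -0.2148  0.1427] jawyaw -0.468 xax [ 0.  0. -1.] F [ 1.7  -0.27  0.41] q [-0.67  0.09  1.1   1.98 -0.09  1.12  0.  ] 0.0006
```

View pics/top_f.png

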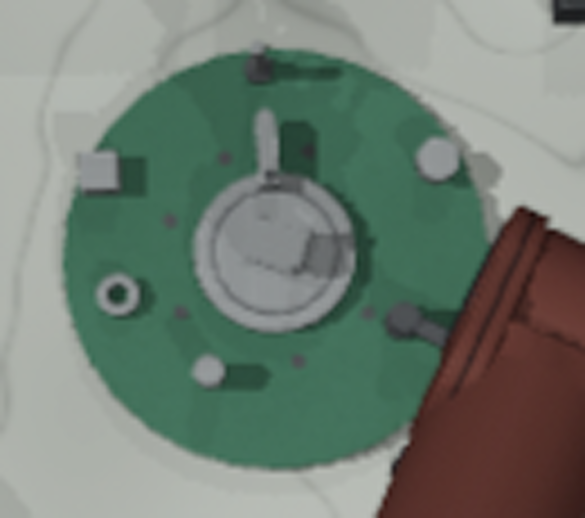

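View pics/side_f.png

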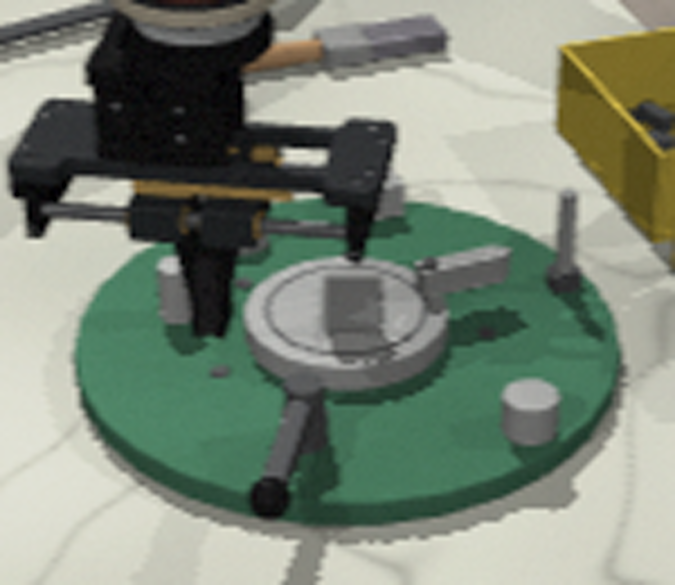

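Run:
```python
from h import *
s=load("side_f.npz")
Zm=lambda p:((proj(s,p)-[180,125]+.5)*4.5-.5).round(0)
t=np.array([.4433,-.2148,.1427]);j=np.array([np.cos(-.468),np.sin(-.468),0]);w=np.array([-j[1],j[0],0])
print("tip",Zm(t))
for a in(-.095,.095):
  for b in(-.037,0,.037):
    for h in(.05,.07): print(a,b,h,Zm(t+a*j+b*w+[0,0,h]))
# lever path
pv=np.array([.504,-.167]);t0=np.array([.4433,-.2140])
for th in np.arange(-2.034,-.6,.1):
    d=np.array([np.cos(th),np.sin(th)]);n=np.array([-d[1],d[0]]);p=pv+.068*d-.022*n
    print(round(th,3),((p-t0)/.04).round(2),round((th+2.034)/np.radians(6),2),p.round(3))
```

```text
tip [210. 326.]
-0.095 -0.037 0.05 [ 12. 270.]
-0.095 -0.037 0.07 [  8. 237.]
-0.095 0 0.05 [ 32. 233.]
-0.095 0 0.07 [ 29. 201.]
-0.095 0.037 0.05 [ 51. 199.]
-0.095 0.037 0.07 [ 48. 167.]
0.095 -0.037 0.05 [375. 300.]
0.095 -0.037 0.07 [375. 267.]
0.095 0 0.05 [385. 262.]
0.095 0 0.07 [385. 229.]
0.095 0.037 0.05 [395. 225.]
0.095 0.037 0.07 [396. 193.]
-2.034 [ 0.27 -0.1 ] 0.0 [ 0.454 -0.218]
-1.934 [ 0.4  -0.22] 0.95 [ 0.459 -0.223]
-1.834 [ 0.54 -0.32] 1.91 [ 0.465 -0.227]
-1.734 [ 0.7  -0.41] 2.86 [ 0.471 -0.231]
-1.634 [ 0.86 -0.49] 3.82 [ 0.478 -0.233]
-1.534 [ 1.03 -0.54] 4.77 [ 0.485 -0.236]
-1.434 [ 1.2  -0.58] 5.73 [ 0.491 -0.237]
-1.334 [ 1.38 -0.61] 6.68 [ 0.499 -0.238]
-1.234 [ 1.56 -0.61] 7.64 [ 0.506 -0.238]
-1.134 [ 1.74 -0.6 ] 8.59 [ 0.513 -0.238]
-1.034 [ 1.91 -0.57] 9.55 [ 0.52  -0.237]
-0.934 [ 2.09 -0.52] 10.5 [ 0.527 -0.235]
-0.834 [ 2.25 -0.45] 11.46 [ 0.533 -0.232]
-0.734 [ 2.41 -0.37] 12.41 [ 0.54  -0.229]
-0.634 [ 2.56 -0.28] 13.37 [ 0.546 -0.225]
```

Emit:
arm_command(
  commands=[
    {"translation":[0,0,-0.9],"dr":[0,0,0],"jaw":1},
    {"translation":[0,0,-1.7],"dr":[0,0,0],"jaw":1},
    {"translation":[0,0,-2.3],"dr":[0,0,0],"jaw":1},
    {"translation":[0,0,-2.6],"dr":[0,0,0],"jaw":1},
    {"translation":[0,0,-2.6],"dr":[0,0,0],"jaw":1},
  ],
)

```text
time_s: 7.4
position: [0.4436, -0.212, 0.0374]
ee_rot: [-0.372, -0.6, -0.373, 0.602]
force: [-1.1, -0.7, 0.4]
grip_width: 0.0004
```

```bash
python3 look.py g
```

```text
7.4 [ 0.4436 -0.212   0.0374] jawyaw -0.463 xax [-0.003 -0.    -1.   ] F [-1.08 -0.75  0.43] q [-0.52  0.32  1.    2.08 -0.34  0.92  0.21] 0.0004
```

View pics/side_g.png

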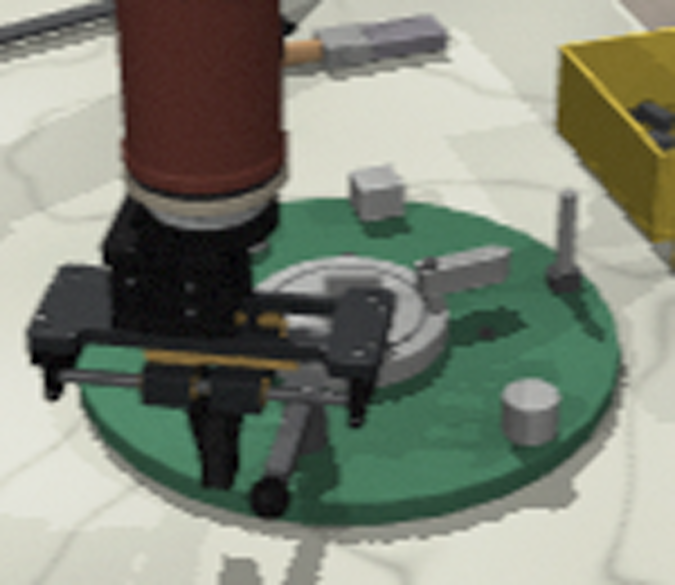

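Emit:
arm_command(
  commands=[
    {"translation":[0.15,-0.05,0],"dr":[0,0,0],"jaw":1},
    {"translation":[0.27,-0.1,0],"dr":[0,0,0],"jaw":1},
    {"translation":[0.33,-0.16,0],"dr":[0,0,0.5],"jaw":1},
    {"translation":[0.4,-0.22,0],"dr":[0,0,1],"jaw":1},
    {"translation":[0.47,-0.27,0],"dr":[0,0,1.4],"jaw":1},
    {"translation":[0.54,-0.32,0],"dr":[0,0,1.9],"jaw":1},
    {"translation":[0.62,-0.37,0],"dr":[0,0,2.4],"jaw":1},
    {"translation":[0.7,-0.41,0],"dr":[0,0,2.9],"jaw":1},
    {"translation":[0.78,-0.45,0],"dr":[0,0,3.3],"jaw":1},
    {"translation":[0.78,-0.45,0],"dr":[0,0,3.3],"jaw":1},
  ],
)

```text
time_s: 8.5
position: [0.4763, -0.2314, 0.0392]
ee_rot: [0.47, 0.529, 0.469, -0.528]
force: [-0.2, -0.2, 0.6]
grip_width: 0.0005
```

```bash
python3 look.py h
```

```text
8.5 [ 0.4763 -0.2314  0.0392] jawyaw -0.118 xax [ 0.001 -0.    -1.   ] F [-0.16 -0.22  0.58] q [-0.38  0.37  0.88  1.99 -0.35  0.94  0.56] 0.0005
```

View pics/side_h.png

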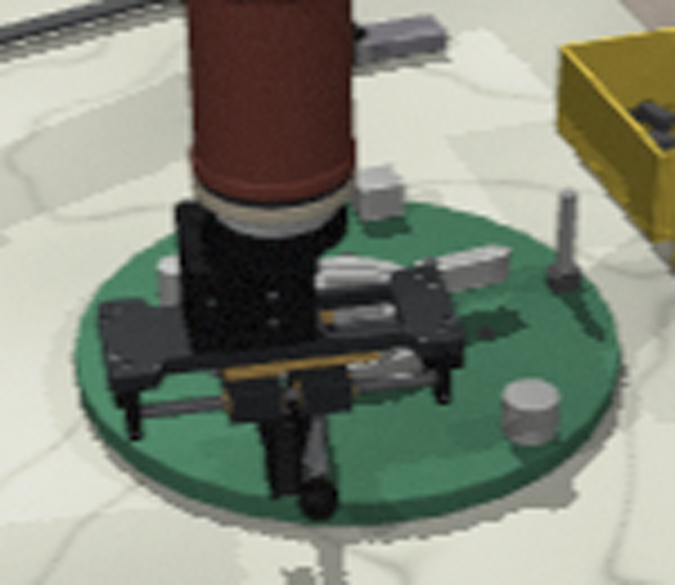

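Emit:
arm_command(
  commands=[
    {"translation":[0.08,-0.04,0],"dr":[0,0,0.5],"jaw":1},
    {"translation":[0.16,-0.07,0],"dr":[0,0,1],"jaw":1},
    {"translation":[0.25,-0.09,0],"dr":[0,0,1.5],"jaw":1},
    {"translation":[0.33,-0.11,0],"dr":[0,0,2],"jaw":1},
    {"translation":[0.42,-0.13,0],"dr":[0,0,2.4],"jaw":1},
    {"translation":[0.51,-0.15,0],"dr":[0,0,2.9],"jaw":1},
    {"translation":[0.6,-0.16,0],"dr":[0,0,3.4],"jaw":1},
    {"translation":[0.69,-0.16,0],"dr":[0,0,3.9],"jaw":1},
    {"translation":[0.78,-0.16,0],"dr":[0,0,4.3],"jaw":1},
    {"translation":[0.78,-0.16,0],"dr":[0,0,4.3],"jaw":1},
  ],
)

```text
time_s: 9.6
position: [0.5069, -0.2375, 0.0387]
ee_rot: [0.576, 0.411, 0.575, -0.411]
force: [-0.0, -0.3, -0.2]
grip_width: 0.0003
```

```bash
python3 look.py i
```

```text
9.6 [ 0.5069 -0.2375  0.0387] jawyaw 0.331 xax [ 0. -0. -1.] F [-0.05 -0.27 -0.19] q [-0.27  0.4   0.76  1.91 -0.34  0.95  0.98] 0.0003
```

View pics/side_i.png

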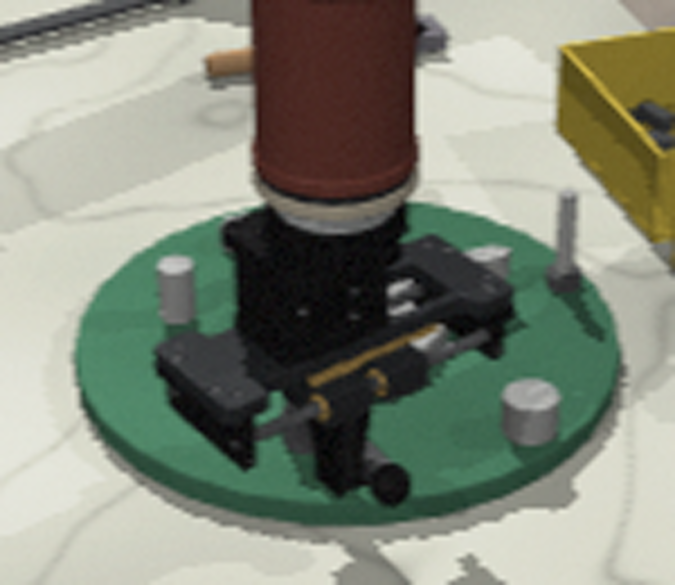

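View pics/top_i.png

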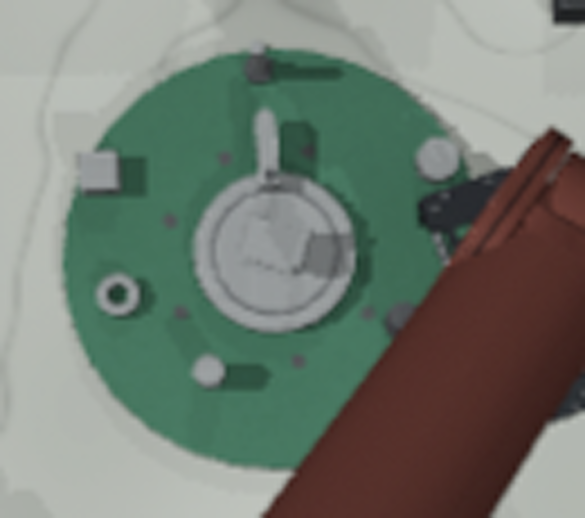

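Emit:
arm_command(
  commands=[
    {"translation":[0.09,0,0],"dr":[0,0,0.5],"jaw":1},
    {"translation":[0.18,0.01,0],"dr":[0,0,1],"jaw":1},
    {"translation":[0.26,0.02,0],"dr":[0,0,1.4],"jaw":1},
    {"translation":[0.35,0.04,0],"dr":[0,0,1.9],"jaw":1},
    {"translation":[0.35,0.04,0],"dr":[0,0,1.9],"jaw":1},
  ],
)

```text
time_s: 10.2
position: [0.5208, -0.2357, 0.0386]
ee_rot: [0.614, 0.351, 0.613, -0.351]
force: [0.1, 0.6, -0.2]
grip_width: 0.0003
```

Emit:
arm_command(
  commands=[
    {"translation":[0.04,0.01,0],"dr":[0,0,0.2],"jaw":1},
    {"translation":[0.09,0.02,0],"dr":[0,0,0.5],"jaw":1},
    {"translation":[0.09,0.02,0],"dr":[0,0,0.5],"jaw":1},
  ],
)

```text
time_s: 10.5
position: [0.5244, -0.2348, 0.0386]
ee_rot: [0.623, 0.335, 0.623, -0.335]
force: [-0.2, 0.1, 0.2]
grip_width: 0.0002
```

Emit:
arm_command(
  commands=[
    {"translation":[0.04,0.01,0],"dr":[0,0,0.2],"jaw":1},
    {"translation":[0.09,0.03,0],"dr":[0,0,0.5],"jaw":1},
    {"translation":[0.09,0.03,0],"dr":[0,0,0.5],"jaw":1},
  ],
)

```text
time_s: 10.8
position: [0.5282, -0.2336, 0.0386]
ee_rot: [0.632, 0.318, 0.631, -0.318]
force: [-0.1, -0.7, -0.0]
grip_width: 0.0007
```

```bash
python3 look.py j
```

```text
10.8 [ 0.5282 -0.2336  0.0386] jawyaw 0.637 xax [ 0. -0. -1.] F [-0.07 -0.7  -0.  ] q [-0.21  0.42  0.68  1.87 -0.32  0.96  1.24] 0.0007
```

View pics/side_j.png

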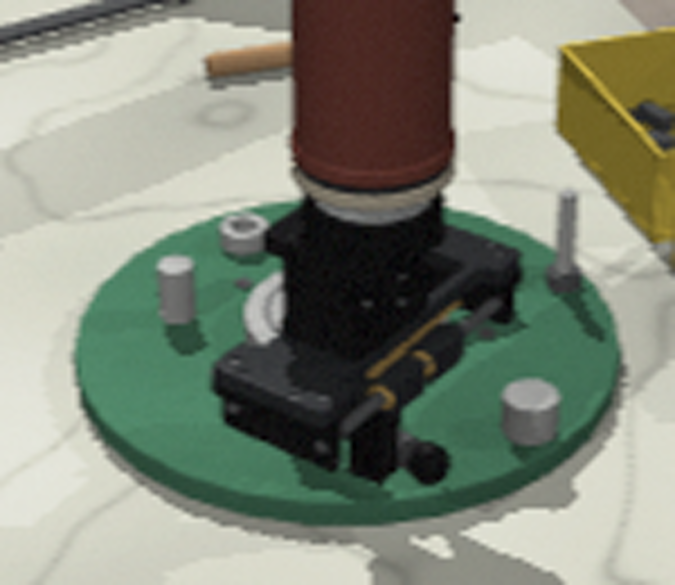

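Emit:
arm_command(
  commands=[
    {"translation":[0.04,0.02,0],"dr":[0,0,0.2],"jaw":1},
    {"translation":[0.08,0.03,0],"dr":[0,0,0.5],"jaw":1},
    {"translation":[0.08,0.03,0],"dr":[0,0,0.5],"jaw":1},
  ],
)

```text
time_s: 11.2
position: [0.5312, -0.2324, 0.0385]
ee_rot: [0.64, 0.302, 0.64, -0.302]
force: [-0.3, -0.4, -0.9]
grip_width: 0.001
```

Emit:
arm_command(
  commands=[
    {"translation":[0.04,0.02,0],"dr":[0,0,0.2],"jaw":1},
    {"translation":[0.04,0.02,0],"dr":[0,0,0.2],"jaw":1},
  ],
)

```text
time_s: 11.4
position: [0.5328, -0.2317, 0.0386]
ee_rot: [0.643, 0.295, 0.642, -0.295]
force: [0.4, -1.1, -0.0]
grip_width: 0.0004
```

Emit:
arm_command(
  commands=[
    {"translation":[0.04,0.02,0],"dr":[0,0,0.3],"jaw":1},
    {"translation":[0.04,0.02,0],"dr":[0,0,0.3],"jaw":1},
  ],
)

```text
time_s: 11.6
position: [0.5337, -0.2316, 0.0385]
ee_rot: [0.647, 0.284, 0.647, -0.285]
force: [-3.1, -2.9, 1.1]
grip_width: 0.0006
```

```bash
python3 look.py k
```

```text
11.6 [ 0.5337 -0.2316  0.0385] jawyaw 0.742 xax [-0.001 -0.001 -1.   ] F [-3.15 -2.86  1.09] q [-0.2   0.42  0.65  1.86 -0.31  0.96  1.33] 0.0006
```

View pics/side_k.png

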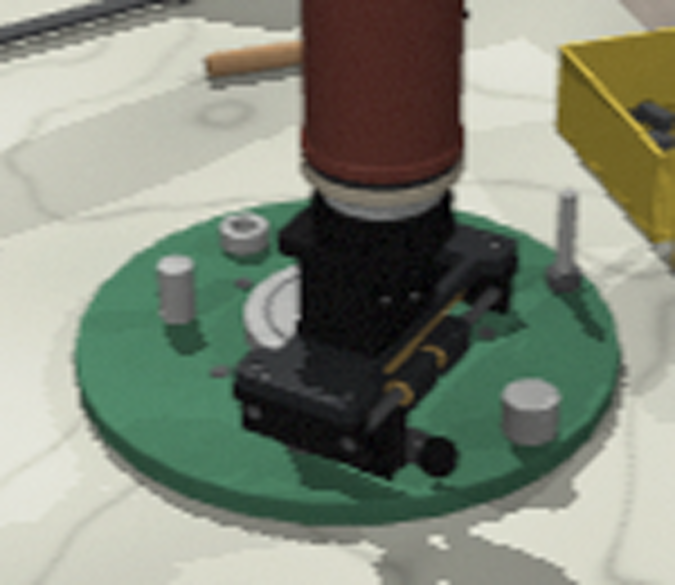

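Emit:
arm_command(
  commands=[
    {"translation":[0.02,0.015,0],"dr":[0,0,0],"jaw":1},
    {"translation":[0.02,0.015,0],"dr":[0,0,0],"jaw":1},
  ],
)

```text
time_s: 11.9
position: [0.5338, -0.2315, 0.0385]
ee_rot: [0.646, 0.285, 0.647, -0.286]
force: [-5.7, -4.4, 2.4]
grip_width: 0.0004
```

Emit:
arm_command(
  commands=[
    {"translation":[0.02,0.015,0],"dr":[0,0,0],"jaw":1},
    {"translation":[0.02,0.015,0],"dr":[0,0,0],"jaw":1},
  ],
)

```text
time_s: 12.1
position: [0.5339, -0.2314, 0.0385]
ee_rot: [0.646, 0.285, 0.647, -0.287]
force: [-8.8, -6.1, 4.4]
grip_width: 0.0008
```

Emit:
arm_command(
  commands=[
    {"translation":[-0.4,-0.3,0],"dr":[0,0,0],"jaw":1},
    {"translation":[-0.8,-0.6,0],"dr":[0,0,0],"jaw":1},
    {"translation":[-0.8,-0.6,1],"dr":[0,0,0],"jaw":1},
    {"translation":[-0.8,-0.6,2],"dr":[0,0,0],"jaw":1},
    {"translation":[-0.8,-1.2,3],"dr":[0,0,0],"jaw":1},
    {"translation":[-0.8,-2.2,3.5],"dr":[0,0,0],"jaw":1},
    {"translation":[-0.8,-3.2,3.5],"dr":[0,0,0],"jaw":1},
    {"translation":[-0.8,-4.2,3.5],"dr":[0,0,0],"jaw":1},
    {"translation":[-0.8,-5,3.5],"dr":[0,0,0],"jaw":1},
    {"translation":[-0.8,-5,3.5],"dr":[0,0,0],"jaw":1},
  ],
)

```text
time_s: 13.1
position: [0.5003, -0.4352, 0.1785]
ee_rot: [0.646, 0.286, 0.646, -0.288]
force: [-0.5, -0.1, -0.2]
grip_width: 0.0008
```

```bash
python3 look.py l; python3 -c "
import cv2,numpy as np
from h import *
cv2.imwrite('pics/lfull.png',load('top_l.npz')['image'][:,:,::-1])"
```

```text
13.1 [ 0.5003 -0.4352  0.1785] jawyaw 0.734 xax [-0.001 -0.003 -1.   ] F [-0.53 -0.07 -0.16] q [ 0.1   0.46  0.76  1.52 -0.32  1.29  1.63] 0.0008
```

View pics/top_l.png

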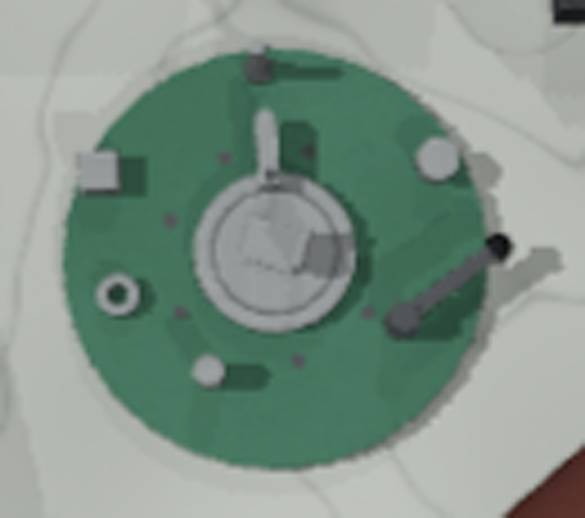

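View pics/side_l.png

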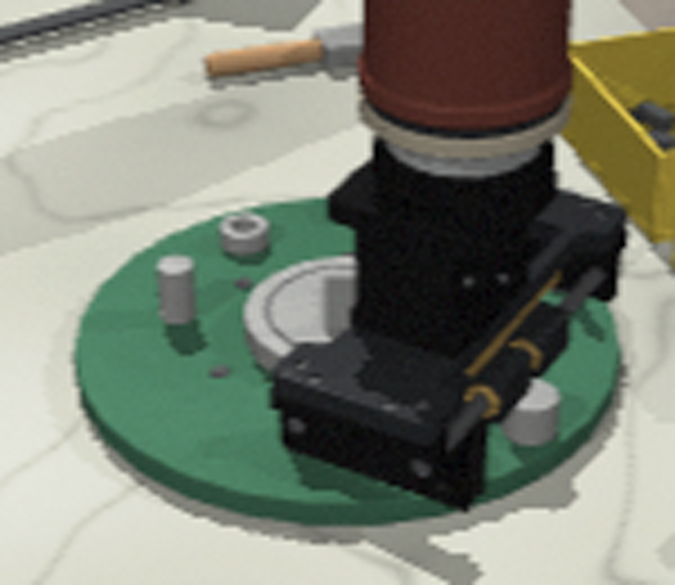

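View pics/lfull.png

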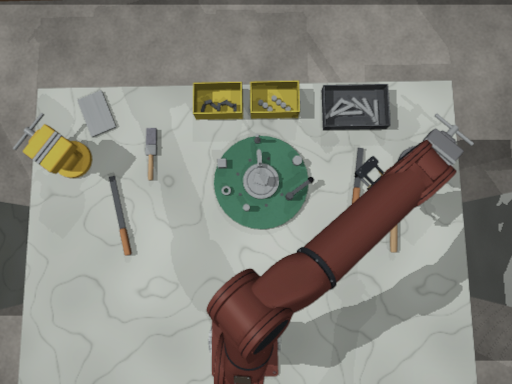

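Run:
```python
from h import *
s=load("top_l.npz")
S=lambda x,y,z: cast(s,200+(x+.5)/4.5-.5,125+(y+.5)/4.5-.5,z)
b=S(404,320,.056);k=S(497,246,.05);print(b,k,np.hypot(*(k-b)[:2]),np.arctan2(*(k-b)[1::-1]))
c=S(275,252,.036)
for n,x,y,z in(("tip",264,108,.056),("pinfoot",258,68,.022),("pintop",261,50,.088)):
    d=S(x,y,z)-c;print(n,np.arctan2(d[1],d[0]).round(3))
from workcell import status,ticket
st=status.read_state();print(st["force"],st["qd"].round(3))
print(ticket.finish_job())
```

```text
[ 0.50377306 -0.16772244  0.056     ] [ 0.56273319 -0.24360459  0.05      ] 0.0960957701040771 -0.9102404653004299
tip 0.062
pinfoot 0.075
pintop 0.056
[ 0.39798987 -0.03925813  0.14713516] [-0.036 -0.017 -0.018  0.01  -0.001 -0.    -0.01 ]
the job is handed in; nothing more can be done
None
```

The turntable's arm points at the tall pin, the lock lever is against its stop, and the job is handed in. It reports no verdict.

- **Arm:** I pushed it round with the shut fingertips from about 0.75 rad to 0.06 rad. The last top view puts the arm at 0.062 rad and the pin between 0.056 rad (its top) and 0.075 rad (its foot). That is about 2 mm off at the pin, against the 12 mm allowed. I checked this from above before touching the lever, and the arm had not moved by the end.
- **Lever:** I pushed it to the stop in small steps. At the end the force rose to about 11.5 N while the finger stopped moving. The last view shows the lever at -0.91 rad, a swing of about 1.12 rad from its first measured angle.
- **Disagreement:** The finger's position at the stop suggested about -0.83 rad, so the two differ by 0.08 rad. The lever's starting value was not known, so the joint value of 1.18 rad or more rests on the force at the stop, not on the picture.
- **Other things:** The angle piece, offcut, nut and posts look unmoved in the last top view. In that view the robot's arm covers part of the short file and hammer and hides the wrench, so those three were not checked in full. No contact with them showed in the forces.
- **Handing in:** The robot was clear of everything, with near-zero force. The joints still showed up to 0.036 rad/s as it settled.

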